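Turn a table-foot blank in the slide-jaw vice

TASK

The wooden table-foot blank stands in the sliding-jaw vice with its slotted face hidden against the fixed jaw. Slide the jaw open by its wooden grip, give the blank a quarter turn so its slotted face looks out of the open side of the vice away from the robot, set it (not dropped or tipped over) upright and square on the vice bed, midway across the jaws, and slide the jaw up snug so both jaws touch it. Leave the other things on the bench where they are.

Things in the scene. Friction and masses are not known exactly. Their poses are not given: they have to be found in the camera images.
- vise: Grey slide-jaw vice bolted to the bench; place and heading vary. Origin: under the centre of its bed, on the bench top. z up, x out of its open side away from the robot, y along the slide towards the fixed jaw. Bed 110 (x) x 300 (y) mm, top 30 mm above the bench. Bolted lugs 8 mm high reach x = +-80 mm. Both jaws are 90 to 100 mm wide (x), tops 80 mm above the bench.
- fixed_jaw (a point): Middle of the fixed jaw's wood-lined clamping face, which looks to -y of the vice: at vice x = 0, y = +85 mm, 55 mm above the bench. Axes as the vice's. Behind it is steel out to vice y = +145 mm, no higher than the jaw.
- jaw (a joint): Gap between the two jaw faces in m: 0 is shut, 0.105 fully open; it grows as the moving jaw slides towards -y of the vice, and stays where it is left (sliding friction about 5 N, no spring, no lock; pressing it up to the blank with 10 to 20 N is fine). Starts at 0.045 to 0.050.
- jaw_grip (a point): Point in the upright wooden grip fixed to the moving jaw, 115 mm above the bench, at which to hold it. The grip measures 36 mm (vice x) x 22 mm (vice y), is free-standing from 55 to 135 mm above the bench, and its centre is 75 mm behind (to -y of) the moving jaw's face. Axes as the vice's; moves with the jaw.
- blank_center (a point): Centre, half-way up, of the loose pale wooden blank: block 44 (its x) x 60 (its y) x 130 mm high (z up), 0.2 to 0.35 kg. Sides plain up to 118 mm above its foot, then two steps inward. Its +x face is slotted. It starts on the vice bed, +x along vice +y against the fixed jaw, 44 mm between the jaws; it ends with +x along vice +x, 60 mm between them. The part above the jaws is free to grasp.
- blank_slot (a point): On the surface of the blank's slotted face, at the middle of the blind slot (22 mm wide, 55 mm high, 12 mm deep), 22 mm from the blank's centre along its x and 17.5 mm below it.
- sanding_block: Bystander: cork sanding block 62 x 112 x 32 mm lying on the bench beyond the vice. Origin under its centre.
- offcut: Bystander: stepped plywood offcut 45 x 120 mm, at most 36 mm high, on the bench on the robot's side of the vice. Origin under its centre.
- chisel: Bystander: chisel 225 mm long, 26 mm high, wooden handle. Origin under the joint of handle and blade.
- varnish: Bystander: white plastic bottle, 60 mm across, 150 mm high. Origin under its centre.
- brush: Bystander: flat paint brush about 190 mm long lying on the bench. Origin under its middle.
- mallet: Bystander: wooden mallet lying down, 255 mm long, head 70 x 120 x 60 mm at its +x end. Origin on the bench under the handle's middle part.

How it is judged:
By the outcome, as a careful person would: the job done as asked, in the order asked, and still so for the second after the job is handed in, with the robot touching nothing.
It also fails if it takes over 64 s, if anything falls off the work surface, if the arm or the gripper's body presses on something with over 40 N, if the wrist force passes 120 N, or if a joint passes its speed limit or range.

ROBOT

A 6-joint arm with a two-finger parallel gripper is mounted at the origin on the work surface. World frame = base frame: x ahead of the robot, y to its left, z up, the work surface at z = 0. Lengths are in mm, angles in degrees, forces in N, time in s.
With the tool pointing down it reaches from about 300 to 850 mm from the base axis. Payload 4.2 kg.
Tool frame: the origin (TCP) lies at the very end of the fingers, on their centre line; the grasp point (between the pads) lies 19 mm behind it; z points along the fingers, y is the direction in which the jaws open and shut (so a half turn about z gives the same grasp; the last joint's range is limited). The gripper opens to 91 mm and grips with 3 to 60 N. Pads are 32 mm wide; open, the fingers measure 118 mm over their backs; the gripper's body (76 mm by 178 mm) begins 60 mm behind the grasp point.
Start: joints at [-66.979, 18.312, 89.639, -0, 72.044, -1.146], TCP at [235.412, -524.618, 213.976] pointing down, gripper open.
Joint ranges: [-177.97, 177.97], [-48.28, 115.42], [12.27, 149.76], [-77.06, 257.06], [2.81, 150.46], [-146.56, 146.56]. Speed limits (degrees/s): [147.25, 147.25, 180, 180, 180, 180].

INTERFACE

Orientations are given as [roll, pitch, yaw] about the fixed x, y, z axes, in that order (R = Rz(yaw) Ry(pitch) Rx(roll)).
In Python, from workcell import telemetry, grab_frame, job gives the robot as it stands.
- The arm moves only by the tool drive_tool, never from a script. Its argument "moves" is a list of rows, each an object of numbers: "claw": the closure, from -1 (fully open) to 1 (shut); "dx", "dy", "dz": the shift along the tool's x, y, z in units of 20 mm (1.0 is 20 mm); "yaw": the turn about the tool's z in units of 0.15 rad (1.0 is 0.15 rad). In form: [{"claw": .., "dx": .., "dy": .., "dz": .., "yaw": ..}, ...]. A call has 1 to 5 rows; each row shifts and turns the pose as measured when the row begins, along the tool's axes as they then stand; what a row does not reach is not made up. A row lasts 1/8 s, in which the tool goes at most 62.5 mm and 10.7 degrees, less where a joint would pass 70% of its speed; a pose out of reach is approached as far as the arm can. A call with a number of a shift or a turn outside -1 to 1 is refused whole. A call with a gripper value outside its range is refused whole. The fingers move at their own pace and stop on an object; "grip_force" is the grip in N (left out, the last holds). Time passes only in rows, so rows that do not move let the fingers close. It gives the time, the measured TCP pose, the force and the opening at its end, in the units of the state.
- telemetry.state(): the state, without advancing time (a new reading comes with each control period).
- grab_frame(name): name is "side" or "top" or "wrist"; returns a dict with "color" (384x512x3 uint8, blue, green, red), "vertical_fov" (degrees; the focal length in pixels is half the picture's height over the tangent of half this angle, whatever the lens; pixels are square), "cx", "cy" (the principal point, pixels), "pose" (4x4, takes a point from camera to world coordinates). Camera axes: x right, y down, z forward; pixel columns grow to the right and rows downward; lengths in mm; the calibration is good to about 2 mm. A picture is of the moment at which its call begins. There is no depth.
- job.job_done(): hands the job in, once; it reports no verdict.
The state is a dict: "time_s": time; "qpos": joint angles; "qvel": joint speeds; "effort": joint torques, N m; "ee_pos": TCP position; "ee_rot": TCP orientation; "force": force on the tool from outside, world axes, zero at the start; "torque": the same for the moment, N m; "gripper_width": finger opening in mm.
Only numpy, scipy, OpenCV 4.12 (cv2) and the standard library are available. Lean on these libraries where they do the work, as an engineer would, in place of code of your own. Each camera call takes 0.05 s, during which the arm holds its last target.

## Working session

There is one attempt and no reset: what is moved stays moved. The work goes in short steps, Python scripts to look and compute and a tool call to move; the robot and the scene stay as the last step left them, time stands still between calls to the robot, and variables do not carry over. Pictures are saved under pics/ and viewed, and the job is handed in when it is done.

Besides the shell and the picture viewer there is one more tool, called after "Call:" by a JSON object that holds its "op" and its "data". drive_tool: Moves the arm, as the interface text tells. Its arguments: {"type":"object","properties":{"moves":{"type":"array"},"grip_force":{"type":"number"}},"required":["moves"]}

```bash
mkdir -p pics; ls; python3 - <<'E'
from workcell import telemetry, grab_frame, job
import cv2,numpy as np
s=telemetry.state(); print(s)
for n in ["side","top","wrist"]:
    f=grab_frame(n); cv2.imwrite(f"pics/{n}0.png",f["color"]); np.savez(f"/tmp/{n}0.npz",**f)
    print(n,f["vertical_fov"],f["cx"],f["cy"],np.round(f["pose"],3).tolist())
E
```

```text
pics
{'time_s': 0.0, 'qpos': array([-6.69786724e+01,  1.83524678e+01,  8.97063099e+01, -1.40204060e-03,
        7.20424174e+01, -1.14500835e+00]), 'qvel': array([ 0.0442097 , -0.02779107,  0.01032842, -0.02205602,  0.01758683,
        0.00360384]), 'effort': array([-2.23408456e-04, -4.12470281e+01, -2.31973922e+01,  7.26439850e-02,
        4.56112053e-02, -1.24015646e-04]), 'ee_pos': array([ 235.20528034, -524.14971055,  213.11263324]), 'ee_rot': array([-1.79898798e+02, -6.89456166e-04,  2.41667688e+01]), 'force': array([-0.44472407, -0.29473384, -0.63119706]), 'torque': array([0.02252779, 0.02012236, 0.00755839]), 'gripper_width': 91.12570270482333}
side 46.61768187706771 256.3734753767219 192.83153938927856 [[0.99, -0.097, 0.102, 383.387], [-0.14, -0.592, 0.794, -1203.832], [-0.017, -0.8, -0.599, 1006.848], [0.0, 0.0, 0.0, 1.0]]
top 45.921619258727986 255.46544588441205 189.44972222628073 [[-0.022, -0.989, 0.144, 318.554], [-1.0, 0.021, -0.01, 32.967], [0.007, -0.145, -0.989, 1587.18], [0.0, 0.0, 0.0, 1.0]]
wrist 62.31718718953727 259.25148200706406 191.22867964350183 [[0.41, -0.883, -0.228, 298.278], [-0.912, -0.397, -0.101, -495.661], [-0.001, 0.249, -0.968, 383.549], [0.0, 0.0, 0.0, 1.0]]
```

View pics/side0.png

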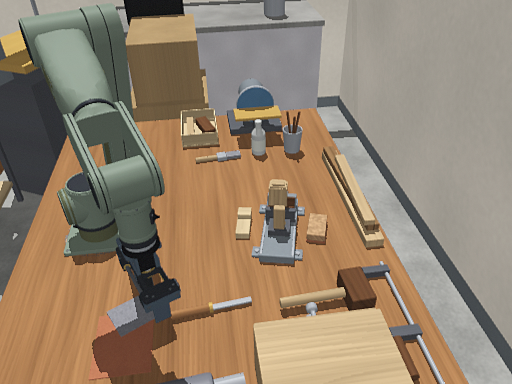

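View pics/top0.png

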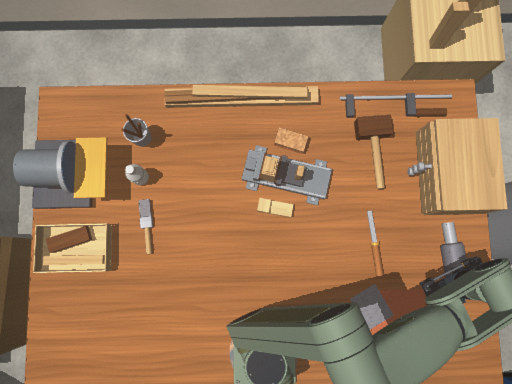

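View pics/wrist0.png

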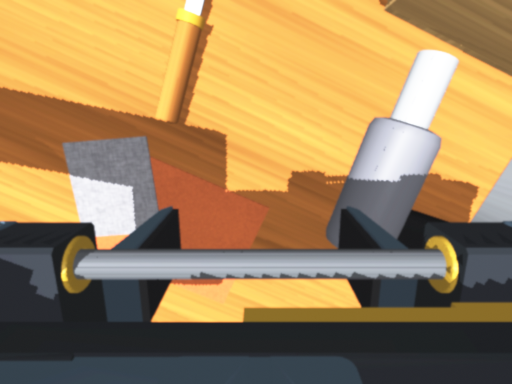

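The top view shows the vice at about (288,175), with the blank at (270,167) and the wooden grip at (300,172). The fixed jaw is on the left, towards world +y. The wrist camera doesn't see the vice yet. I'll zoom in next.

```bash
python3 - <<'E'
import cv2
a=cv2.imread("pics/top0.png")[135:230,230:345]; cv2.imwrite("pics/top0z.png",cv2.resize(a,None,fx=6.5,fy=6.3,interpolation=cv2.INTER_CUBIC))
a=cv2.imread("pics/side0.png")[170:275,225:345]; cv2.imwrite("pics/side0z.png",cv2.resize(a,None,fx=5.7,fy=5.7,interpolation=cv2.INTER_CUBIC))
E
```

```text
(no output)
```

View pics/top0z.png

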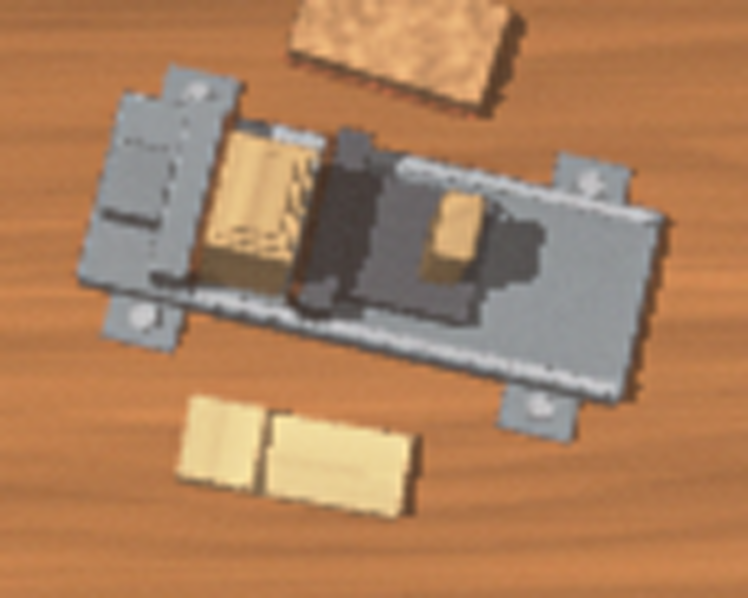

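View pics/side0z.png

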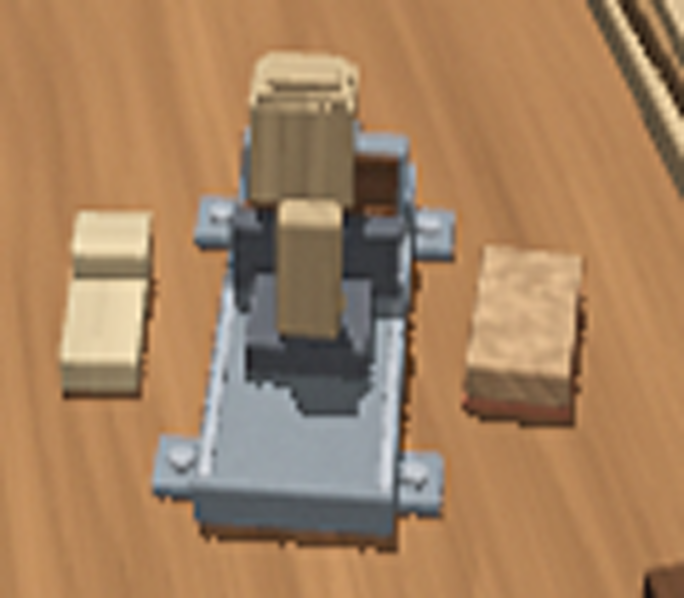

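```bash
cat > h.py <<'E'
import numpy as np,cv2
def load(n): return dict(np.load(f"/tmp/{n}.npz"))
def ray(f,u,v):
    h=f["color"].shape[0]; fl=h/2/np.tan(np.radians(float(f["vertical_fov"]))/2)
    d=np.array([(u-float(f["cx"]))/fl,(v-float(f["cy"]))/fl,1.]); P=f["pose"]
    return P[:3,3],P[:3,:3]@d
def onz(f,u,v,z):
    o,d=ray(f,u,v); return o+d*(z-o[2])/d[2]
def proj(f,p):
    h=f["color"].shape[0]; fl=h/2/np.tan(np.radians(float(f["vertical_fov"]))/2)
    c=np.linalg.inv(f["pose"])@np.append(p,1); return np.array([c[0]/c[2]*fl+float(f["cx"]),c[1]/c[2]*fl+float(f["cy"])])
def tri(f1,p1,f2,p2):
    o,d=ray(f1,*p1);q,e=ray(f2,*p2)
    A=np.stack([d,-e],1);s=np.linalg.lstsq(A,q-o,rcond=None)[0]
    a=o+d*s[0];b=q+e*s[1];return (a+b)/2,np.linalg.norm(a-b)
E
python3 - <<'E'
from h import *
t=load("top0");s=load("side0")
T=lambda x,y:(230+x/6.5-.5+.5/6.5,135+y/6.3-.5)
S=lambda x,y:(225+x/5.7-.5,170+y/5.7-.5)
for n,p,z in [("RT",(662,212),30),("RB",(622,400),30),("LB",(80,282),30),("lugTL",(204,88),8),("lugTR",(592,182),8),("lugBL",(142,315),8),("lugBR",(542,405),8)]:
    print(n,onz(t,*T(*p),z).round(1))
# side lugs: bolt heads
for n,p in [("lugBL",(218,213)),("lugTL",(432,228)),("lugBR",(180,458)),("lugTR",(415,475))]:
    print("side",n,onz(s,*S(*p),10).round(1))
print("grip top",onz(t,*T(462,222),135).round(1), onz(s,*S(309,212),135).round(1))
print("blank top", [onz(t,*T(*p),148).round(1) for p in [(235,130),(325,148),(298,262),(205,240)]])
E
```

```text
RT [ 615.7 -250.8   30. ]
RB [ 510.9 -224.5   30. ]
LB [582.8  63.3  30. ]
lugTL [696.6  -6.3   8. ]
lugTR [ 637.9 -217.2    8. ]
lugBL [567.1  30.4   8. ]
lugBR [ 511.8 -184.7    8. ]
side lugBL [563.5  29.9  10. ]
side lugTL [692.6  -6.3  10. ]
side lugBR [ 509.4 -183.5   10. ]
side lugTR [ 636.1 -217.2   10. ]
grip top [ 592.5 -130.9  135. ] [ 590.4 -132.   135. ]
blank top [array([640.6, -17.8, 148. ]), array([630.2, -62.5, 148. ]), array([570.9, -47.3, 148. ]), array([583.3,  -1.4, 148. ])]
```

Call:
{"op": "drive_tool", "data": {"moves": [{"claw":-1,"dx":1,"dy":-0.4,"dz":-0.5,"yaw":0},{"claw":-1,"dx":1,"dy":-0.4,"dz":-0.5,"yaw":0},{"claw":-1,"dx":1,"dy":-0.4,"dz":0,"yaw":-1},{"claw":-1,"dx":1,"dy":-0.2,"dz":0,"yaw":-1},{"claw":-1,"dx":1,"dy":0,"dz":0,"yaw":-1}]}}

```text
time_s: 0.78
ee_pos: [314.7, -444.3, 236.3]
ee_rot: [-180.0, -0.2, 50.7]
force: [0.2, -0.1, -0.5]
gripper_width: 91.3
```

Call:
{"op": "drive_tool", "data": {"moves": [{"claw":-1,"dx":1,"dy":0,"dz":0,"yaw":-1},{"claw":-1,"dx":1,"dy":0.2,"dz":0,"yaw":-1},{"claw":-1,"dx":1,"dy":0.35,"dz":0,"yaw":-1},{"claw":-1,"dx":1,"dy":0.53,"dz":0,"yaw":-1},{"claw":-1,"dx":1,"dy":0.75,"dz":0,"yaw":-1}]}}

```text
time_s: 1.4
ee_pos: [391.4, -352.5, 240.4]
ee_rot: [179.6, -0.1, 95.3]
force: [-0.4, 0.2, 0.1]
gripper_width: 91.2
```

Call:
{"op": "drive_tool", "data": {"moves": [{"claw":-1,"dx":0.8,"dy":0.8,"dz":0,"yaw":-1},{"claw":-1,"dx":0.75,"dy":1,"dz":0,"yaw":-1},{"claw":-1,"dx":0.5,"dy":1,"dz":0,"yaw":-1},{"claw":-1,"dx":0.3,"dy":1,"dz":0,"yaw":-1},{"claw":-1,"dx":0.1,"dy":1,"dz":0,"yaw":-1}]}}

```text
time_s: 2.02
ee_pos: [468.0, -257.9, 245.0]
ee_rot: [179.4, 0.3, 140.0]
force: [-0.5, 0.4, -0.0]
gripper_width: 91.3
```

Call:
{"op": "drive_tool", "data": {"moves": [{"claw":-1,"dx":-0.1,"dy":1,"dz":0,"yaw":-1},{"claw":-1,"dx":-0.2,"dy":1,"dz":0,"yaw":-1},{"claw":-1,"dx":-0.4,"dy":1,"dz":0,"yaw":-0.9},{"claw":-1,"dx":-0.55,"dy":1,"dz":0,"yaw":0},{"claw":-1,"dx":-0.55,"dy":1,"dz":0,"yaw":0}]}}

```text
time_s: 2.65
ee_pos: [544.9, -169.7, 250.0]
ee_rot: [179.5, 0.7, 166.1]
force: [0.4, 1.1, 0.0]
gripper_width: 91.1
```

```bash
python3 - <<'E'
from workcell import telemetry, grab_frame, job
import cv2,numpy as np
for n in ["wrist"]:
    f=grab_frame(n); cv2.imwrite(f"pics/{n}1.png",f["color"]); np.savez(f"/tmp/{n}1.npz",**f)
s=telemetry.state();print(s["ee_pos"],s["ee_rot"],s["qpos"])
E
```

```text
[ 546.87515301 -167.53046816  249.9925598 ] [179.30573237   0.74453491 166.14291956] [-18.62654787  16.51296509  87.02137168   0.77758575  75.78268731
 -94.96046382]
```

View pics/wrist1.png

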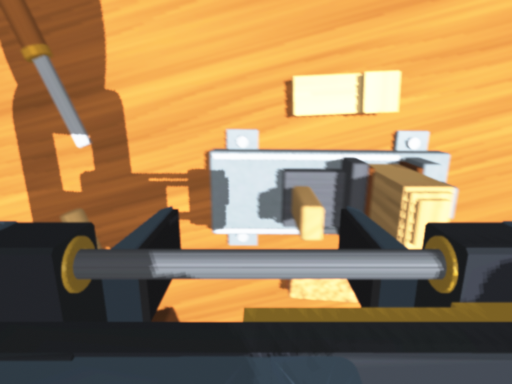

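```bash
python3 - <<'E'
import cv2
a=cv2.imread("pics/wrist1.png")[115:260,190:470]; cv2.imwrite("pics/w1z.png",cv2.resize(a,None,fx=2.8,fy=2.8,interpolation=cv2.INTER_CUBIC))
E
```

```text
(no output)
```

View pics/w1z.png

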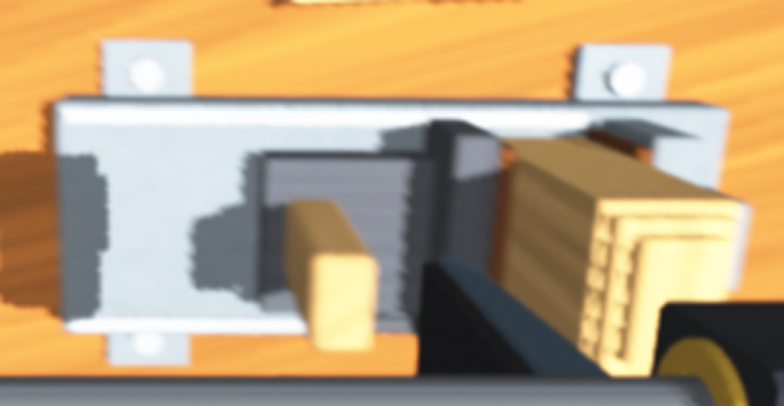

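```bash
python3 - <<'E'
from h import *
f=load("wrist1")
W=lambda x,y:(190+x/2.8-.5,115+y/2.8-.5)
for n,p,z in [("boltBR",(147,76),11),("boltBL",(627,79),11),("boltTR",(148,344),11),("BRc",(54,100),30),("TRc",(66,331),30),("BLc",(729,105),30),
 ("griptop1",(310,252),135),("g2",(377,257),135),("g3",(372,349),135),("g4",(313,346),135),
 ("bt1",(595,198),148),("bt2",(748,205),148),("btb",(582,340),148),]:
    print(n,onz(f,*W(*p),z).round(1))
print(f["pose"].round(3))
E
```

```text
boltBR [ 512.6 -182.3   11. ]
boltBL [567.1  31.   11. ]
boltTR [ 640.2 -215.4   11. ]
BRc [ 511.1 -223.1   30. ]
TRc [ 616.7 -248.1   30. ]
BLc [585.1  65.   30. ]
griptop1 [ 570.9 -135.5  135. ]
g2 [ 578.1 -114.   135. ]
g3 [ 610.5 -122.   135. ]
g4 [ 604.4 -141.6  135. ]
bt1 [570.9 -45.2 148. ]
bt2 [585.    1.8 148. ]
btb [618.1 -55.5 148. ]
[[ 2.40000e-01  9.37000e-01  2.54000e-01  4.74022e+02]
 [ 9.71000e-01 -2.34000e-01 -5.40000e-02 -1.53789e+02]
 [ 9.00000e-03  2.60000e-01 -9.66000e-01  4.19507e+02]
 [ 0.00000e+00  0.00000e+00  0.00000e+00  1.00000e+00]]
```

Call:
{"op": "drive_tool", "data": {"moves": [{"claw":-1,"dx":-0.9,"dy":1,"dz":0,"yaw":0},{"claw":-1,"dx":-0.8,"dy":1,"dz":0,"yaw":0},{"claw":-1,"dx":0,"dy":0.3,"dz":0.6,"yaw":0},{"claw":-1,"dx":0,"dy":0,"dz":1,"yaw":0},{"claw":-1,"dx":0,"dy":0,"dz":1,"yaw":0}]}}

```text
time_s: 3.32
ee_pos: [591.1, -124.8, 200.0]
ee_rot: [179.3, 0.8, 166.4]
force: [-0.2, -0.1, 0.3]
gripper_width: 91.0
```

Call:
{"op": "drive_tool", "data": {"moves": [{"claw":-1,"dx":-0.1,"dy":-0.23,"dz":1,"yaw":0.1},{"claw":-1,"dx":0,"dy":0,"dz":1,"yaw":0},{"claw":-1,"dx":0,"dy":0,"dz":1,"yaw":0},{"claw":-1,"dx":0,"dy":0,"dz":1,"yaw":0},{"claw":-1,"dx":0,"dy":0,"dz":0.8,"yaw":0}]}}

```text
time_s: 3.95
ee_pos: [585.5, -127.7, 98.4]
ee_rot: [179.4, 0.3, 165.5]
force: [0.2, 0.1, -0.3]
gripper_width: 91.2
```

```bash
python3 - <<'E'
from workcell import telemetry, grab_frame, job
import cv2,numpy as np
for n in ["side","wrist"]:
    f=grab_frame(n); np.savez(f"/tmp/{n}2.npz",**f)
    if n=="side": cv2.imwrite("pics/s2z.png",cv2.resize(f["color"][130:275,205:345],None,fx=4,fy=4))
    else: cv2.imwrite("pics/w2.png",f["color"])
s=telemetry.state();print(s["ee_pos"],s["ee_rot"],s["force"])
E
```

```text
[ 584.82500858 -127.47297168   97.44760959] [1.79354223e+02 1.67655190e-01 1.65488143e+02] [-0.0485335   0.03958985  0.93923689]
```

View pics/s2z.png

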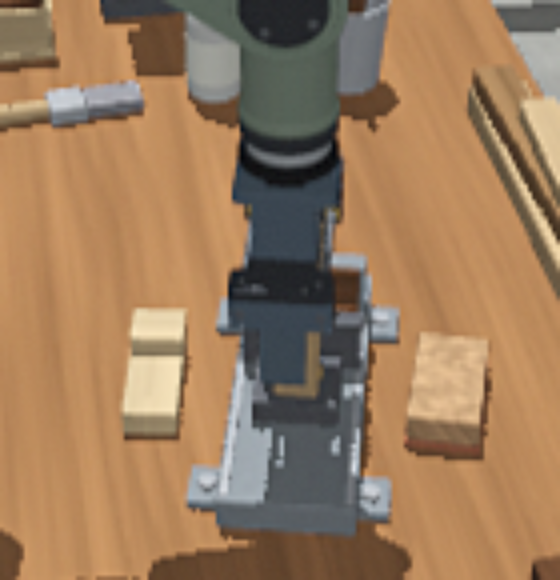

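View pics/w2.png

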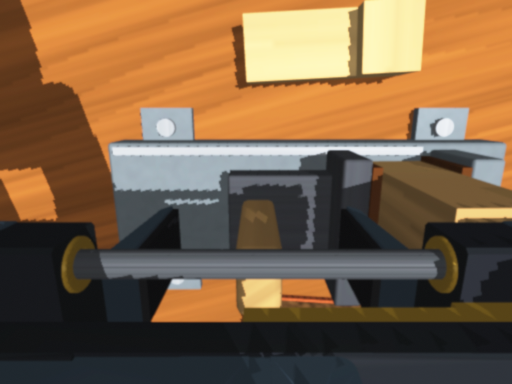

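Call:
{"op": "drive_tool", "data": {"grip_force": 20, "moves": [{"claw":-1,"dx":-0.35,"dy":0,"dz":0,"yaw":0},{"claw":1,"dx":0,"dy":0,"dz":0,"yaw":0},{"claw":1,"dx":0,"dy":0,"dz":0,"yaw":0},{"claw":1,"dx":0,"dy":0,"dz":0,"yaw":0},{"claw":1,"dx":0,"dy":0,"dz":0,"yaw":0}]}}

```text
time_s: 4.68
ee_pos: [593.6, -129.8, 100.2]
ee_rot: [179.4, 0.5, 165.5]
force: [0.3, 0.2, 0.1]
gripper_width: 54.0
```

Call:
{"op": "drive_tool", "data": {"moves": [{"claw":1,"dx":0,"dy":0,"dz":0,"yaw":0},{"claw":1,"dx":0,"dy":0,"dz":0,"yaw":0},{"claw":1,"dx":0,"dy":0,"dz":0,"yaw":0},{"claw":1,"dx":0,"dy":0,"dz":0,"yaw":0},{"claw":1,"dx":0,"dy":0,"dz":0,"yaw":0}]}}

```text
time_s: 5.3
ee_pos: [593.4, -130.0, 100.2]
ee_rot: [179.4, 0.5, 165.5]
force: [-0.2, 0.0, -0.4]
gripper_width: 22.0
```

Call:
{"op": "drive_tool", "data": {"moves": [{"claw":1,"dx":0,"dy":0,"dz":0,"yaw":0},{"claw":1,"dx":0,"dy":-0.5,"dz":0,"yaw":0},{"claw":1,"dx":0,"dy":-0.5,"dz":0,"yaw":0},{"claw":1,"dx":0,"dy":-0.5,"dz":0,"yaw":0},{"claw":1,"dx":0,"dy":-0.5,"dz":0,"yaw":0}]}}

```text
time_s: 5.92
ee_pos: [585.0, -162.8, 100.2]
ee_rot: [178.8, 0.5, 165.5]
force: [0.7, 6.5, 0.9]
gripper_width: 22.6
```

Call:
{"op": "drive_tool", "data": {"moves": [{"claw":1,"dx":0,"dy":-0.5,"dz":0,"yaw":0},{"claw":1,"dx":0,"dy":-0.5,"dz":0,"yaw":0},{"claw":1,"dx":0,"dy":-0.2,"dz":0,"yaw":0},{"claw":1,"dx":0,"dy":0,"dz":0,"yaw":0},{"claw":1,"dx":0,"dy":0,"dz":0,"yaw":0}]}}

```text
time_s: 6.55
ee_pos: [579.7, -183.1, 100.2]
ee_rot: [178.4, 0.5, 165.5]
force: [0.5, 1.9, 0.3]
gripper_width: 22.5
```

Call:
{"op": "drive_tool", "data": {"moves": [{"claw":-1,"dx":0,"dy":0,"dz":0,"yaw":0},{"claw":-1,"dx":0,"dy":0,"dz":0,"yaw":0},{"claw":-1,"dx":0,"dy":0,"dz":0,"yaw":0},{"claw":-1,"dx":0,"dy":0,"dz":0,"yaw":0},{"claw":-1,"dx":0,"dy":0,"dz":-0.5,"yaw":0}]}}

```text
time_s: 7.18
ee_pos: [578.9, -183.4, 109.5]
ee_rot: [178.4, 0.4, 165.5]
force: [-0.4, -0.1, -0.7]
gripper_width: 69.8
```

Call:
{"op": "drive_tool", "data": {"moves": [{"claw":-1,"dx":0,"dy":0,"dz":-1,"yaw":0},{"claw":-1,"dx":0,"dy":0,"dz":-1,"yaw":0},{"claw":-1,"dx":0,"dy":0,"dz":-1,"yaw":0},{"claw":-1,"dx":0,"dy":0,"dz":-1,"yaw":0},{"claw":-1,"dx":0,"dy":0,"dz":-1,"yaw":0}]}}

```text
time_s: 7.8
ee_pos: [577.5, -186.1, 215.3]
ee_rot: [178.4, 0.5, 165.5]
force: [0.3, 0.8, -0.3]
gripper_width: 91.1
```

```bash
python3 - <<'E'
from workcell import telemetry, grab_frame, job
import cv2,numpy as np
for n in ["top","side","wrist"]:
    f=grab_frame(n); np.savez(f"/tmp/{n}3.npz",**f)
    if n=="side": cv2.imwrite("pics/s3z.png",cv2.resize(f["color"][130:275,205:345],None,fx=4,fy=4))
    elif n=="top": cv2.imwrite("pics/t3z.png",cv2.resize(f["color"][135:230,230:345],None,fx=6,fy=6,interpolation=cv2.INTER_CUBIC))
    else: cv2.imwrite("pics/w3.png",f["color"])
s=telemetry.state();print(s["ee_pos"],s["ee_rot"],s["force"])
E
```

```text
[ 578.11060819 -186.28072552  215.2875015 ] [178.41245806   0.58560506 165.45460017] [-0.31299398  0.62164833 -0.03177519]
```

View pics/s3z.png

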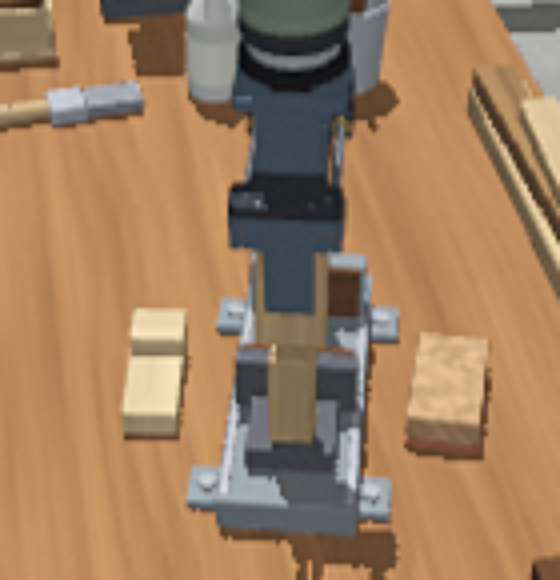

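View pics/w3.png

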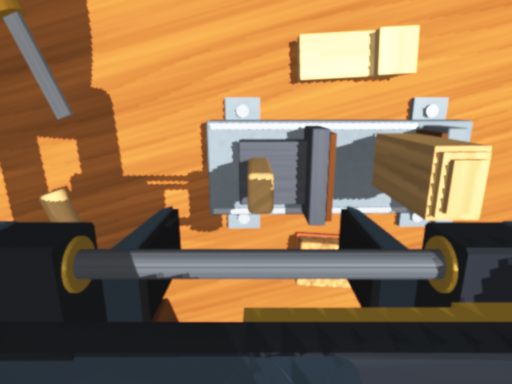

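View pics/t3z.png

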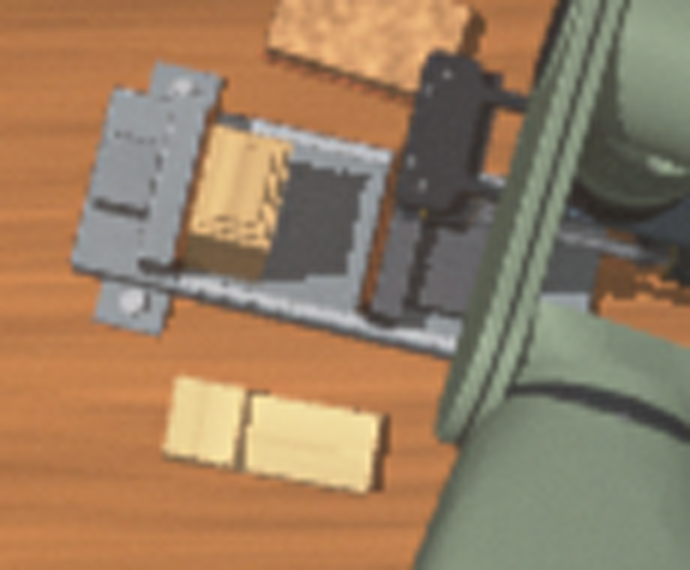

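The jaw is open and the blank stands undisturbed. The wrist view shows the lug bolts at (242,111), (431,111) and (244,219), and the blank's top around (460,180). I'll refine the vice and blank poses.

```bash
python3 - <<'E'
import cv2
a=cv2.imread("pics/w3.png")[90:240,200:500]; cv2.imwrite("pics/w3z.png",cv2.resize(a,None,fx=2.65,fy=2.65,interpolation=cv2.INTER_CUBIC))
E
```

```text
(no output)
```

View pics/w3z.png

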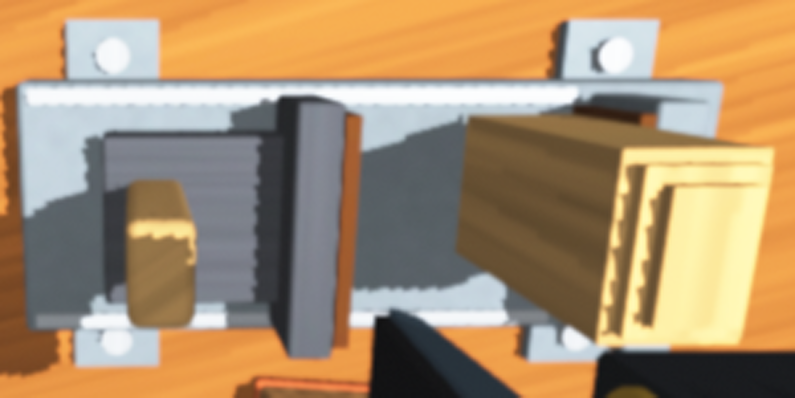

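```bash
python3 - <<'E'
from h import *
f=load("wrist3")
W=lambda x,y:(200+x/2.65-.5,90+y/2.65-.5)
P={}
for n,p,z in [("boltBR",(113,56),11),("boltBL",(614,56),11),("boltTR",(117,342),11),("boltTL",(578,336),11),("BRc",(20,82),30),("TRc",(28,328),30),("BLc",(722,85),30),
 ("b--",(622,150),148),("b-+",(773,150),148),("b++",(743,345),148),("b+-",(598,345),148),("foot--",(470,118),30),("foot+-",(457,248),30),("jawface-",(362,115),80),("jawface+",(347,348),80),("gr",(130,223),135),("gr",(192,227),135),("gr",(195,322),135),("gr",(130,322),135)]:
    P[n]=onz(f,*W(*p),z); print(n,P[n].round(1))
print(sum(P[k] for k in["boltBR","boltBL","boltTR","boltTL"])/4,(P["BLc"]+P["TRc"])/2, sum(P[k] for k in["b--","b-+","b++","b+-"])/4)
y=np.degrees
c=np.array([602,-93]);a=np.radians(-14.4);R=np.array([[np.cos(a),-np.sin(a)],[np.sin(a),np.cos(a)]])
for k in P: print(k,(R.T@(P[k][:2]-c)).round(1))
E
```

```text
boltBR [ 510.7 -183.6   11. ]
boltBL [565.8  29.   11. ]
boltTR [ 637.6 -216.4   11. ]
boltTL [692.   -2.4  11. ]
BRc [ 510.9 -222.9   30. ]
TRc [ 614.3 -250.7   30. ]
BLc [586.3  62.2  30. ]
b-- [571.2 -45.3 148. ]
b-+ [582.4  -2.6 148. ]
b++ [640.8 -15.3 148. ]
b+- [629.1 -59.  148. ]
foot-- [572.8 -43.8  30. ]
foot+- [627.5 -58.2  30. ]
jawface- [ 552.6 -100.    80. ]
jawface+ [ 639.3 -122.6   80. ]
gr [ 558.4 -188.1  135. ]
gr [ 564.5 -170.1  135. ]
gr [ 594.4 -176.5  135. ]
gr [ 589.1 -196.3  135. ]
[601.50338032 -93.36762509  11.        ] [600.29540116 -94.25926889  30.        ] [605.88496102 -30.56223287 148.        ]
boltBR [ -65.9 -110.5]
boltBL [-65.4 109.1]
boltTR [  65.1 -110.7]
boltTL [ 64.7 110.1]
BRc [ -55.9 -148.4]
TRc [  51.1 -149.7]
BLc [-53.8 146.4]
b-- [-41.7  38.5]
b-+ [-41.4  82.7]
b++ [18.3 84.9]
b+- [17.8 39.7]
foot-- [-40.5  40.3]
foot+- [16. 40.]
jawface- [-46.2 -19.1]
jawface+ [ 43.5 -19.4]
gr [  13.2 -103.3]
```

Call:
{"op": "drive_tool", "data": {"moves": [{"claw":-1,"dx":0.1,"dy":1,"dz":0,"yaw":0},{"claw":-1,"dx":0.1,"dy":1,"dz":0,"yaw":0},{"claw":-1,"dx":0.1,"dy":1,"dz":0,"yaw":0},{"claw":-1,"dx":0.1,"dy":1,"dz":0,"yaw":0},{"claw":-1,"dx":0.1,"dy":1,"dz":0,"yaw":0}]}}

```text
time_s: 8.57
ee_pos: [593.0, -79.2, 215.1]
ee_rot: [178.3, 0.2, 165.4]
force: [-0.4, -0.5, 0.8]
gripper_width: 90.8
```

Call:
{"op": "drive_tool", "data": {"moves": [{"claw":-1,"dx":0.1,"dy":1,"dz":0,"yaw":0},{"claw":-1,"dx":0,"dy":0.8,"dz":0,"yaw":0},{"claw":-1,"dx":0,"dy":0,"dz":0,"yaw":0}]}}

```text
time_s: 8.95
ee_pos: [600.9, -39.3, 216.3]
ee_rot: [178.3, 0.3, 165.6]
force: [-0.9, -0.4, 0.5]
gripper_width: 90.8
```

Call:
{"op": "drive_tool", "data": {"moves": [{"claw":-1,"dx":-0.14,"dy":0.3,"dz":0.4,"yaw":0},{"claw":-1,"dx":0,"dy":0,"dz":1,"yaw":0},{"claw":-1,"dx":0,"dy":0,"dz":1,"yaw":0},{"claw":-1,"dx":0,"dy":0,"dz":0,"yaw":0}]}}

```text
time_s: 9.45
ee_pos: [606.2, -34.2, 165.9]
ee_rot: [178.4, 0.3, 165.5]
force: [0.6, -0.1, 0.4]
gripper_width: 91.4
```

Call:
{"op": "drive_tool", "data": {"moves": [{"claw":-1,"dx":0,"dy":0.07,"dz":0.8,"yaw":0},{"claw":-1,"dx":0,"dy":0,"dz":1,"yaw":0},{"claw":-1,"dx":0,"dy":0,"dz":1,"yaw":0},{"claw":-1,"dx":0,"dy":0,"dz":0,"yaw":0}]}}

```text
time_s: 9.95
ee_pos: [608.4, -32.1, 108.2]
ee_rot: [178.4, 0.4, 165.4]
force: [0.1, 0.2, -0.1]
gripper_width: 91.0
```

Call:
{"op": "drive_tool", "data": {"grip_force": 25, "moves": [{"claw":1,"dx":0,"dy":0,"dz":0,"yaw":0},{"claw":1,"dx":0,"dy":0,"dz":0,"yaw":0},{"claw":1,"dx":0,"dy":0,"dz":0,"yaw":0},{"claw":1,"dx":0,"dy":0,"dz":0,"yaw":0},{"claw":1,"dx":0,"dy":0,"dz":0,"yaw":0}]}}

```text
time_s: 10.58
ee_pos: [610.3, -32.4, 111.2]
ee_rot: [178.3, 0.7, 165.3]
force: [-1.0, -1.7, 0.6]
gripper_width: 43.7
```

Call:
{"op": "drive_tool", "data": {"moves": [{"claw":1,"dx":0,"dy":0,"dz":0,"yaw":0},{"claw":1,"dx":0,"dy":0,"dz":0,"yaw":0},{"claw":1,"dx":0,"dy":0,"dz":0,"yaw":0}]}}

```text
time_s: 10.95
ee_pos: [610.3, -32.4, 111.2]
ee_rot: [178.3, 0.7, 165.3]
force: [0.7, 0.2, 0.2]
gripper_width: 44.2
```

Call:
{"op": "drive_tool", "data": {"moves": [{"claw":1,"dx":0,"dy":0,"dz":-0.4,"yaw":0},{"claw":1,"dx":0,"dy":0,"dz":-0.5,"yaw":0},{"claw":1,"dx":0,"dy":-0.4,"dz":0,"yaw":0},{"claw":1,"dx":0,"dy":-0.6,"dz":0,"yaw":0},{"claw":1,"dx":0,"dy":-0.4,"dz":0,"yaw":0}]}}

```text
time_s: 11.58
ee_pos: [601.6, -61.5, 128.8]
ee_rot: [178.4, 0.6, 165.4]
force: [-0.3, -0.0, -3.0]
gripper_width: 44.0
```

```bash
python3 - <<'E'
from workcell import telemetry, grab_frame, job
import cv2,numpy as np
for n in ["side"]:
    f=grab_frame(n); np.savez(f"/tmp/{n}4.npz",**f)
    cv2.imwrite("pics/s4z.png",cv2.resize(f["color"][130:275,205:345],None,fx=4,fy=4))
s=telemetry.state();print(s["ee_pos"],s["ee_rot"],s["force"])
E
```

```text
[601.30625982 -62.38498699 128.66918141] [178.41938944   0.60064815 165.37316495] [ 0.05287931 -0.83075656 -2.3218497 ]
```

View pics/s4z.png

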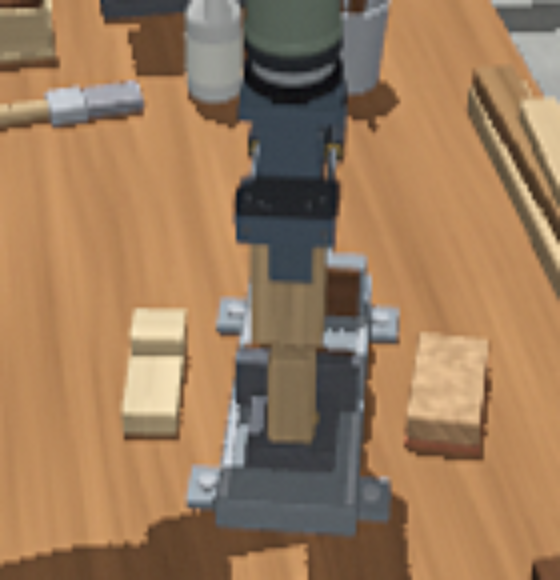

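Call:
{"op": "drive_tool", "data": {"moves": [{"claw":1,"dx":0,"dy":0,"dz":0,"yaw":0.6},{"claw":1,"dx":0,"dy":0,"dz":0,"yaw":1},{"claw":1,"dx":0,"dy":0,"dz":0,"yaw":1},{"claw":1,"dx":0,"dy":0,"dz":0,"yaw":1},{"claw":1,"dx":0,"dy":0,"dz":0,"yaw":1}]}}

```text
time_s: 12.25
ee_pos: [600.0, -64.5, 127.4]
ee_rot: [178.5, -0.7, 124.4]
force: [0.0, -1.3, -2.1]
gripper_width: 44.3
```

Call:
{"op": "drive_tool", "data": {"moves": [{"claw":1,"dx":0,"dy":0,"dz":0,"yaw":1},{"claw":1,"dx":0,"dy":0,"dz":0,"yaw":1},{"claw":1,"dx":0,"dy":0,"dz":0,"yaw":1},{"claw":1,"dx":0,"dy":0,"dz":0,"yaw":1},{"claw":1,"dx":0,"dy":0,"dz":0,"yaw":1}]}}

```text
time_s: 12.88
ee_pos: [598.8, -65.9, 125.9]
ee_rot: [179.6, -1.6, 79.8]
force: [-0.2, 0.4, -2.7]
gripper_width: 43.9
```

Call:
{"op": "drive_tool", "data": {"moves": [{"claw":1,"dx":0,"dy":0,"dz":0,"yaw":0.6},{"claw":1,"dx":0,"dy":0,"dz":0,"yaw":0}]}}

```text
time_s: 13.12
ee_pos: [598.4, -66.4, 125.4]
ee_rot: [179.8, -1.6, 74.5]
force: [-0.3, -0.0, -3.3]
gripper_width: 44.1
```

Call:
{"op": "drive_tool", "data": {"moves": [{"claw":1,"dx":0.3,"dy":0.2,"dz":0,"yaw":-0.13},{"claw":1,"dx":0.5,"dy":0.3,"dz":0,"yaw":0},{"claw":1,"dx":0.1,"dy":0,"dz":0,"yaw":0},{"claw":1,"dx":0,"dy":0,"dz":0,"yaw":0}]}}

```text
time_s: 13.62
ee_pos: [613.9, -50.3, 125.7]
ee_rot: [179.8, -1.6, 75.8]
force: [-0.6, -0.7, -3.0]
gripper_width: 43.9
```

```bash
python3 - <<'E'
from workcell import telemetry, grab_frame, job
import cv2,numpy as np
for n in ["side","top","wrist"]:
    f=grab_frame(n); np.savez(f"/tmp/{n}5.npz",**f)
    if n=="side": cv2.imwrite("pics/s5z.png",cv2.resize(f["color"][130:275,205:345],None,fx=4,fy=4))
    elif n=="top": cv2.imwrite("pics/t5z.png",cv2.resize(f["color"][135:230,230:345],None,fx=6,fy=6,interpolation=cv2.INTER_CUBIC))
    else: cv2.imwrite("pics/w5.png",f["color"])
s=telemetry.state();print(s["ee_pos"],s["ee_rot"],s["force"])
E
```

```text
[613.65845734 -50.71667365 125.78307188] [179.77212531  -1.60942892  75.79133987] [ 0.16247404 -0.10165071 -2.2813798 ]
```

View pics/s5z.png

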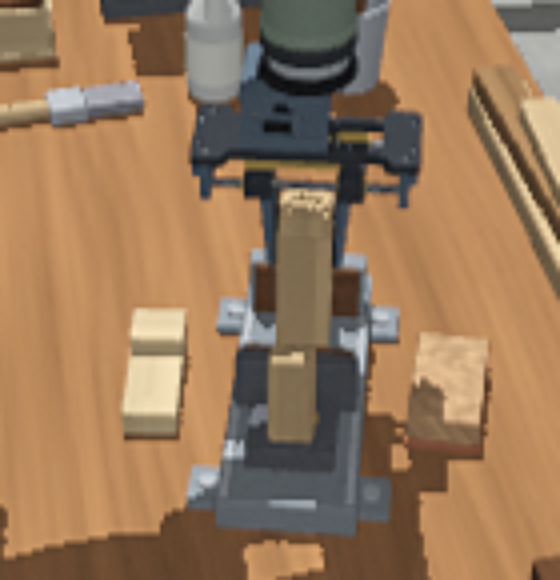

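View pics/w5.png

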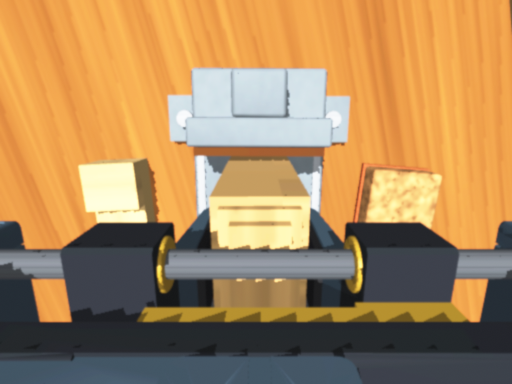

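View pics/t5z.png

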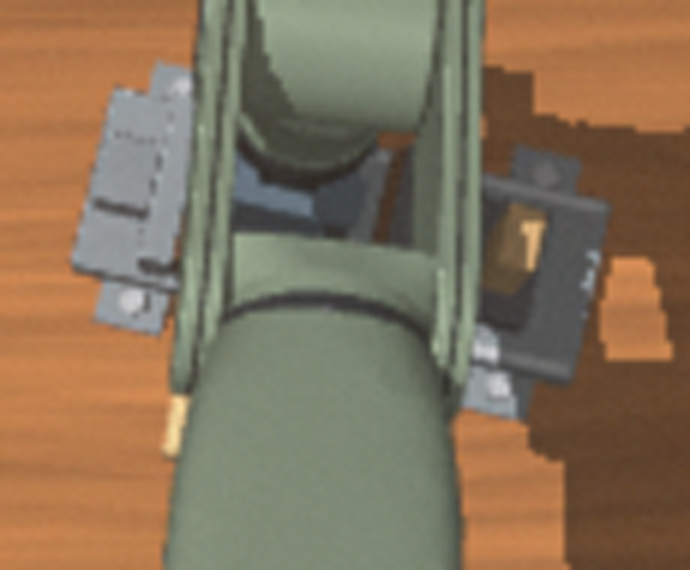

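The blank is held upright and square. In the wrist view the bolts are at (183,118) and (334,119), the blank's top edge runs from x=211 to x=308, and the fixed jaw edge is at y≈147. I'll check the centring with rays.

```bash
python3 - <<'E'
from h import *
f=load("wrist5")
cv2.imwrite("pics/w5z.png",cv2.resize(f["color"][55:245,150:370],None,fx=3,fy=3,interpolation=cv2.INTER_CUBIC))
a=np.radians(-14.4);R=np.array([[np.cos(a),-np.sin(a)],[np.sin(a),np.cos(a)]]);c=np.array([601.7,-93.6])
for n,p,z in [("boltL",(183,118),11),("boltR",(334,119),11),("fjtopL",(187,145),80),("fjtopR",(331,145),80),("topL",(212,197),163),("topR",(308,197),163),("footL",(223,160),45),("footR",(293,160),45)]:
    P=onz(f,*p,z)[:2]; print(n,P.round(1),(R.T@(P-c)).round(1))
E
```

```text
boltL [564.5  29.7] [-66.7 110.2]
boltR [693.3  -3.7] [ 66.4 109.8]
fjtopL [577.2   7.8] [-49.   92.1]
fjtopR [672.3 -16.2] [49.1 92.5]
topL [600.6 -14.6] [-20.8  76.3]
topR [641.3 -24.9] [21.3 76.4]
footL [593.3 -11.4] [-28.6  77.5]
footR [647.6 -25.1] [27.4 77.7]
```

View pics/w5z.png

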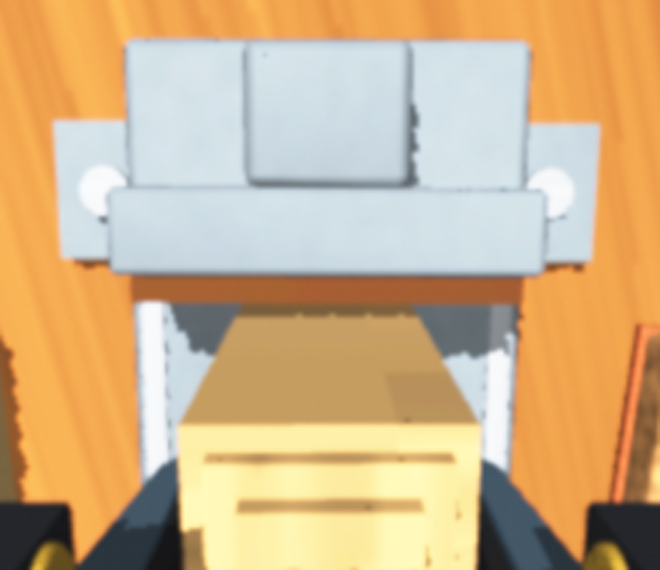

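Call:
{"op": "drive_tool", "data": {"moves": [{"claw":1,"dx":0,"dy":0,"dz":0.25,"yaw":0},{"claw":1,"dx":0,"dy":0,"dz":0.25,"yaw":0},{"claw":1,"dx":0,"dy":0,"dz":0.1,"yaw":0},{"claw":1,"dx":0,"dy":0,"dz":0,"yaw":0}]}}

```text
time_s: 14.28
ee_pos: [613.2, -50.7, 112.6]
ee_rot: [179.8, -1.6, 75.8]
force: [0.1, 0.1, -2.4]
gripper_width: 44.0
```

Call:
{"op": "drive_tool", "data": {"moves": [{"claw":1,"dx":0,"dy":0,"dz":0.07,"yaw":0},{"claw":1,"dx":0,"dy":0,"dz":0.05,"yaw":0},{"claw":1,"dx":0,"dy":0,"dz":0,"yaw":0}]}}

```text
time_s: 14.65
ee_pos: [613.6, -50.7, 112.0]
ee_rot: [179.7, -1.6, 75.8]
force: [0.9, 0.0, -1.5]
gripper_width: 43.8
```

Call:
{"op": "drive_tool", "data": {"moves": [{"claw":1,"dx":0,"dy":0,"dz":0.1,"yaw":0},{"claw":1,"dx":0,"dy":0,"dz":0.1,"yaw":0},{"claw":1,"dx":0,"dy":0,"dz":0.0,"yaw":0}]}}

```text
time_s: 15.02
ee_pos: [613.8, -50.0, 111.9]
ee_rot: [179.6, -1.7, 75.8]
force: [-0.9, -0.9, -1.8]
gripper_width: 44.3
```

Call:
{"op": "drive_tool", "data": {"moves": [{"claw":1,"dx":0,"dy":0,"dz":0.2,"yaw":0},{"claw":1,"dx":0,"dy":0,"dz":0.2,"yaw":0}]}}

```text
time_s: 15.28
ee_pos: [614.8, -47.7, 110.6]
ee_rot: [179.5, -2.0, 75.7]
force: [-5.6, 3.1, 22.4]
gripper_width: 43.8
```

```bash
python3 - <<'E'
from workcell import telemetry, grab_frame, job
import cv2,numpy as np
for n in ["side","wrist"]:
    f=grab_frame(n); np.savez(f"/tmp/{n}6.npz",**f)
    if n=="side": cv2.imwrite("pics/s6z.png",cv2.resize(f["color"][150:255,225:325],None,fx=5.5,fy=5.5,interpolation=cv2.INTER_CUBIC))
    else: cv2.imwrite("pics/w6z.png",cv2.resize(f["color"][55:245,150:370],None,fx=3,fy=3,interpolation=cv2.INTER_CUBIC))
s=telemetry.state();print(s["ee_pos"],s["ee_rot"],s["force"])
E
```

```text
[614.8018791  -47.62056973 110.57737132] [179.44368517  -1.97157931  75.70097321] [-5.4489843   3.24623726 20.23192761]
```

View pics/s6z.png

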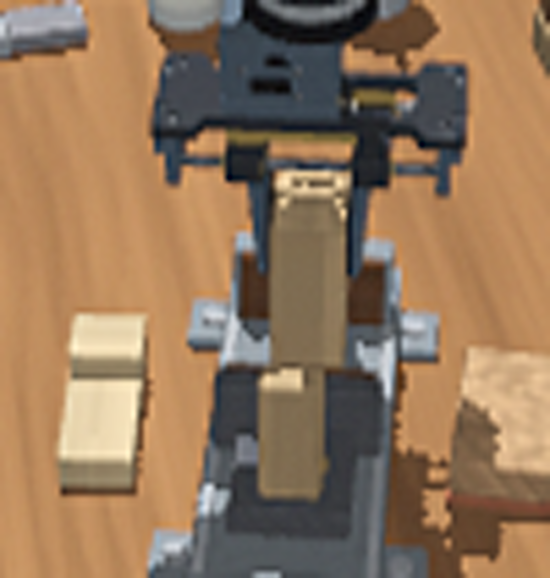

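View pics/w6z.png

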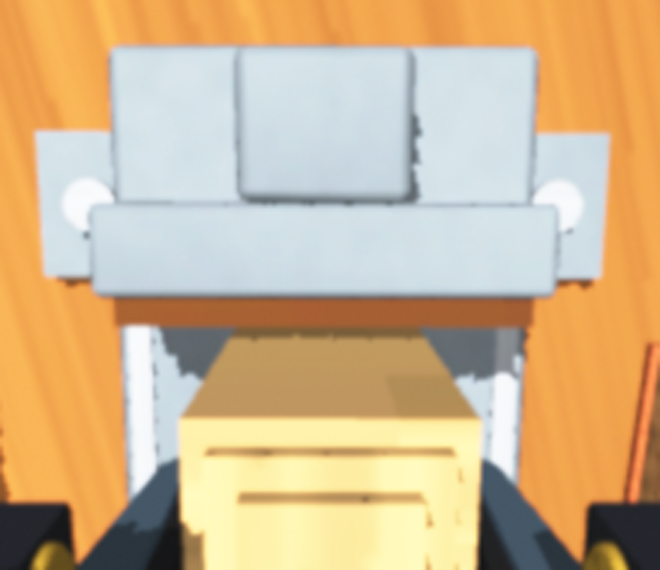

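Call:
{"op": "drive_tool", "data": {"moves": [{"claw":1,"dx":0,"dy":0,"dz":0,"yaw":0},{"claw":1,"dx":0,"dy":0,"dz":0,"yaw":0}]}}

```text
time_s: 15.62
ee_pos: [615.3, -47.4, 110.8]
ee_rot: [179.3, -2.0, 75.7]
force: [0.3, 0.5, -1.1]
gripper_width: 44.1
```

Call:
{"op": "drive_tool", "data": {"moves": [{"claw":0.6,"dx":0,"dy":0,"dz":0,"yaw":0},{"claw":0,"dx":0,"dy":0,"dz":0,"yaw":0},{"claw":-1,"dx":0,"dy":0,"dz":0,"yaw":0},{"claw":-1,"dx":0,"dy":0,"dz":0,"yaw":0},{"claw":-1,"dx":0,"dy":0,"dz":0,"yaw":0}]}}

```text
time_s: 16.25
ee_pos: [615.7, -47.7, 109.6]
ee_rot: [179.4, -2.0, 75.7]
force: [-0.4, -0.5, 0.0]
gripper_width: 72.3
```

```bash
python3 - <<'E'
from workcell import telemetry, grab_frame, job
import cv2,numpy as np
for n in ["side","wrist"]:
    f=grab_frame(n); np.savez(f"/tmp/{n}7.npz",**f)
    if n=="side": cv2.imwrite("pics/s7z.png",cv2.resize(f["color"][150:255,225:325],None,fx=5.5,fy=5.5,interpolation=cv2.INTER_CUBIC))
    else: cv2.imwrite("pics/w7z.png",cv2.resize(f["color"][55:245,150:370],None,fx=3,fy=3,interpolation=cv2.INTER_CUBIC))
s=telemetry.state();print(s["ee_pos"],s["ee_rot"],s["force"])
E
```

```text
[615.65986149 -47.67489324 109.60263188] [179.37344213  -1.99315204  75.69334769] [ 0.00950862 -0.46115054  0.46071644]
```

View pics/w7z.png

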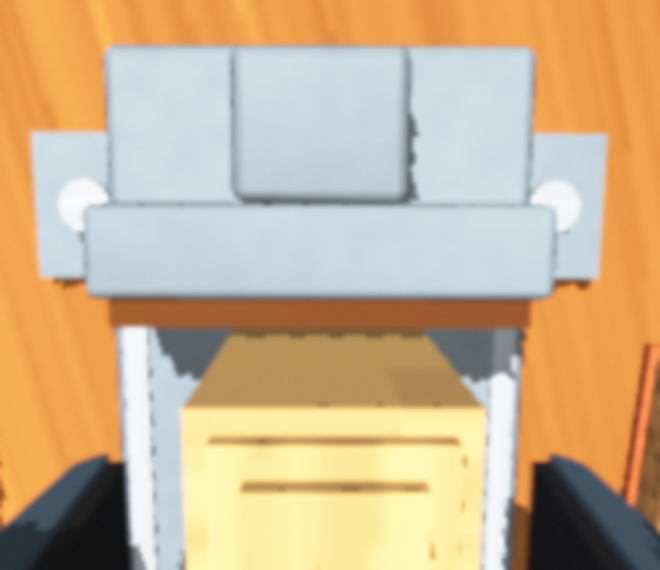

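```bash
python3 - <<'E'
from h import *
f=load("wrist7")
a=np.radians(-14.4);R=np.array([[np.cos(a),-np.sin(a)],[np.sin(a),np.cos(a)]]);c=np.array([601.7,-93.6])
W=lambda x,y:(150+x/3-.5,55+y/3-.5)
for n,p,z in [("boltL",(83,204),11),("boltR",(555,206),11),("fjtopL",(86,295),80),("fjtopR",(553,295),80),("topL",(184,406),148),("topR",(484,406),148),("footL",(232,333),30),("footR",(424,333),30)]:
    P=onz(f,*W(*p),z)[:2]; print(n,P.round(1),(R.T@(P-c)).round(1))
E
```

```text
boltL [565.2  29.9] [-66.  110.5]
boltR [692.4  -3.1] [ 65.3 110.2]
fjtopL [576.4   8. ] [-49.8  92.1]
fjtopR [672.1 -16.6] [49.1 92.1]
topL [602.9  -8.4] [-20.1  82.8]
topR [644.7 -19.2] [23.2 82.7]
footL [597.9 -13. ] [-23.7  77.1]
footR [647.4 -25.7] [27.4 77.1]
```

Call:
{"op": "drive_tool", "data": {"moves": [{"claw":-1,"dx":0,"dy":0,"dz":-0.3,"yaw":0},{"claw":-1,"dx":0,"dy":0,"dz":-1,"yaw":0},{"claw":-1,"dx":0,"dy":0,"dz":-1,"yaw":0},{"claw":-1,"dx":0,"dy":0,"dz":-1,"yaw":0},{"claw":-1,"dx":0,"dy":0,"dz":-1,"yaw":0}]}}

```text
time_s: 16.98
ee_pos: [613.2, -50.3, 198.0]
ee_rot: [179.5, -2.0, 75.7]
force: [0.5, 0.6, 0.3]
gripper_width: 91.3
```

Call:
{"op": "drive_tool", "data": {"moves": [{"claw":-1,"dx":-0.3,"dy":0,"dz":-0.8,"yaw":0},{"claw":-1,"dx":-1,"dy":0,"dz":0,"yaw":0},{"claw":-1,"dx":-1,"dy":0,"dz":0,"yaw":0},{"claw":-1,"dx":-1,"dy":0,"dz":0,"yaw":0},{"claw":-1,"dx":-1,"dy":0,"dz":0,"yaw":0}]}}

```text
time_s: 17.6
ee_pos: [589.9, -139.8, 211.7]
ee_rot: [179.5, -1.9, 75.7]
force: [0.6, -0.1, -0.6]
gripper_width: 91.3
```

Now I'll turn back to yaw ≈165 and look at the blank and jaw.

Call:
{"op": "drive_tool", "data": {"moves": [{"claw":-1,"dx":0,"dy":0,"dz":0,"yaw":-1},{"claw":-1,"dx":0,"dy":0,"dz":0,"yaw":-1},{"claw":-1,"dx":0,"dy":0,"dz":0,"yaw":-1},{"claw":-1,"dx":0,"dy":0,"dz":0,"yaw":-1},{"claw":-1,"dx":0,"dy":0,"dz":0,"yaw":-1}]}}

```text
time_s: 18.23
ee_pos: [586.6, -147.5, 208.6]
ee_rot: [178.6, -1.2, 119.7]
force: [-0.9, 0.4, -0.6]
gripper_width: 91.0
```

Call:
{"op": "drive_tool", "data": {"moves": [{"claw":-1,"dx":0,"dy":0,"dz":0,"yaw":-1},{"claw":-1,"dx":0,"dy":0,"dz":0,"yaw":-1},{"claw":-1,"dx":0,"dy":0,"dz":0,"yaw":-1},{"claw":-1,"dx":0,"dy":0,"dz":0,"yaw":-1},{"claw":-1,"dx":0,"dy":0,"dz":0,"yaw":-1}]}}

```text
time_s: 18.85
ee_pos: [583.9, -153.1, 205.5]
ee_rot: [178.1, -0.2, 164.0]
force: [0.3, 0.9, 0.8]
gripper_width: 91.6
```

Call:
{"op": "drive_tool", "data": {"moves": [{"claw":-1,"dx":0,"dy":-1,"dz":0,"yaw":-0.4},{"claw":-1,"dx":0,"dy":-1,"dz":0,"yaw":0},{"claw":-1,"dx":0,"dy":0,"dz":0,"yaw":0}]}}

```text
time_s: 19.23
ee_pos: [572.5, -195.5, 202.8]
ee_rot: [178.1, -0.2, 167.4]
force: [0.8, 0.2, -0.8]
gripper_width: 91.3
```

```bash
python3 - <<'E'
from workcell import telemetry, grab_frame, job
import cv2,numpy as np
for n in ["side","wrist"]:
    f=grab_frame(n); np.savez(f"/tmp/{n}8.npz",**f)
    if n=="side": cv2.imwrite("pics/s8z.png",cv2.resize(f["color"][150:255,225:325],None,fx=5.5,fy=5.5,interpolation=cv2.INTER_CUBIC))
    else: cv2.imwrite("pics/w8z.png",cv2.resize(f["color"][80:245,190:490],None,fx=2.6,fy=2.6,interpolation=cv2.INTER_CUBIC))
s=telemetry.state();print(s["ee_pos"],s["ee_rot"],s["force"])
E
```

```text
[ 572.87435984 -194.09943346  202.9664162 ] [ 1.78064483e+02 -1.75483712e-01  1.67458194e+02] [ 0.01997403  0.03476414 -0.98770929]
```

View pics/w8z.png

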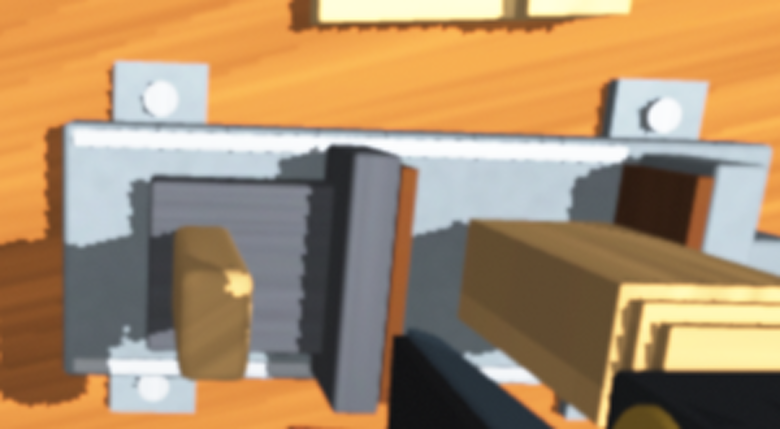

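View pics/s8z.png

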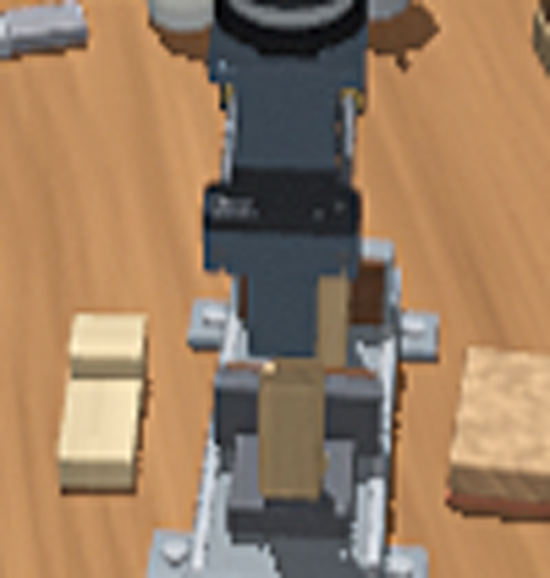

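Call:
{"op": "drive_tool", "data": {"moves": [{"claw":-1,"dx":-0.14,"dy":0.35,"dz":0,"yaw":0.2},{"claw":-1,"dx":0,"dy":0,"dz":1,"yaw":0},{"claw":-1,"dx":0,"dy":0,"dz":1,"yaw":0},{"claw":-1,"dx":0,"dy":0,"dz":0,"yaw":0}]}}

```text
time_s: 19.82
ee_pos: [578.4, -184.2, 163.0]
ee_rot: [178.0, -0.2, 165.7]
force: [-0.6, 0.2, 0.1]
gripper_width: 90.8
```

Call:
{"op": "drive_tool", "data": {"moves": [{"claw":-1,"dx":0,"dy":-0.1,"dz":1,"yaw":0},{"claw":-1,"dx":0,"dy":0,"dz":1,"yaw":0},{"claw":-1,"dx":0,"dy":0,"dz":1,"yaw":0},{"claw":-1,"dx":0,"dy":0,"dz":0,"yaw":0}]}}

```text
time_s: 20.32
ee_pos: [581.4, -183.4, 105.8]
ee_rot: [178.0, 0.3, 165.7]
force: [-0.2, -0.8, 0.4]
gripper_width: 91.4
```

Call:
{"op": "drive_tool", "data": {"grip_force": 20, "moves": [{"claw":1,"dx":0,"dy":0,"dz":0,"yaw":0},{"claw":1,"dx":0,"dy":0,"dz":0,"yaw":0},{"claw":1,"dx":0,"dy":0,"dz":0,"yaw":0},{"claw":1,"dx":0,"dy":0,"dz":0,"yaw":0},{"claw":1,"dx":0,"dy":0,"dz":0,"yaw":0}]}}

```text
time_s: 20.95
ee_pos: [583.7, -184.0, 110.1]
ee_rot: [178.0, 0.7, 165.7]
force: [0.4, 0.4, 0.4]
gripper_width: 44.2
```

Call:
{"op": "drive_tool", "data": {"moves": [{"claw":1,"dx":0,"dy":0,"dz":0,"yaw":0},{"claw":1,"dx":0,"dy":0,"dz":0,"yaw":0},{"claw":1,"dx":0,"dy":0,"dz":0,"yaw":0},{"claw":1,"dx":0,"dy":0,"dz":0,"yaw":0},{"claw":1,"dx":0,"dy":0,"dz":0,"yaw":0}]}}

```text
time_s: 21.58
ee_pos: [583.6, -184.1, 110.0]
ee_rot: [178.0, 0.6, 165.7]
force: [-0.7, -0.6, 0.9]
gripper_width: 22.5
```

Call:
{"op": "drive_tool", "data": {"moves": [{"claw":1,"dx":0,"dy":0,"dz":0,"yaw":0},{"claw":1,"dx":0,"dy":0.5,"dz":0,"yaw":0},{"claw":1,"dx":0,"dy":0.5,"dz":0,"yaw":0},{"claw":1,"dx":0,"dy":0.5,"dz":0,"yaw":0},{"claw":1,"dx":0,"dy":0.2,"dz":0,"yaw":0}]}}

```text
time_s: 22.2
ee_pos: [590.5, -157.5, 109.9]
ee_rot: [178.8, 0.6, 165.8]
force: [-1.4, -5.6, 0.0]
gripper_width: 22.3
```

Call:
{"op": "drive_tool", "data": {"moves": [{"claw":1,"dx":0,"dy":0.25,"dz":0,"yaw":0},{"claw":1,"dx":0,"dy":0.2,"dz":0,"yaw":0},{"claw":1,"dx":0,"dy":0.2,"dz":0,"yaw":0}]}}

```text
time_s: 22.58
ee_pos: [592.9, -148.3, 109.9]
ee_rot: [179.2, 0.6, 165.8]
force: [-1.0, -5.7, -0.3]
gripper_width: 22.1
```

Call:
{"op": "drive_tool", "data": {"moves": [{"claw":1,"dx":0,"dy":0.15,"dz":0,"yaw":0},{"claw":1,"dx":0,"dy":0.15,"dz":0,"yaw":0},{"claw":1,"dx":0,"dy":0.15,"dz":0,"yaw":0}]}}

```text
time_s: 22.95
ee_pos: [594.2, -143.4, 109.7]
ee_rot: [179.6, 0.6, 165.8]
force: [-0.7, -7.2, 0.2]
gripper_width: 21.8
```

Call:
{"op": "drive_tool", "data": {"moves": [{"claw":1,"dx":0,"dy":0.15,"dz":0,"yaw":0},{"claw":1,"dx":0,"dy":0.15,"dz":0,"yaw":0}]}}

```text
time_s: 23.2
ee_pos: [594.2, -143.1, 109.7]
ee_rot: [-179.8, 0.6, 165.8]
force: [-2.2, -11.3, -1.1]
gripper_width: 22.0
```

Call:
{"op": "drive_tool", "data": {"moves": [{"claw":1,"dx":0,"dy":0.2,"dz":0,"yaw":0},{"claw":1,"dx":0,"dy":0.2,"dz":0,"yaw":0}]}}

```text
time_s: 23.45
ee_pos: [594.2, -143.2, 109.5]
ee_rot: [-179.1, 0.6, 165.9]
force: [-3.6, -13.3, -0.6]
gripper_width: 22.2
```

```bash
python3 - <<'E'
from workcell import telemetry, grab_frame, job
import cv2,numpy as np
for n in ["side","wrist"]:
    f=grab_frame(n); np.savez(f"/tmp/{n}9.npz",**f)
    if n=="side": cv2.imwrite("pics/s9z.png",cv2.resize(f["color"][150:255,225:325],None,fx=5.5,fy=5.5,interpolation=cv2.INTER_CUBIC))
    else: cv2.imwrite("pics/w9.png",f["color"])
s=telemetry.state();print(s["ee_pos"],s["ee_rot"],s["force"])
E
```

```text
[ 594.19378097 -143.24498173  109.48378784] [-179.0475607     0.57359551  165.86602236] [ -2.75551516 -13.14523921  -0.26602281]
```

View pics/w9.png

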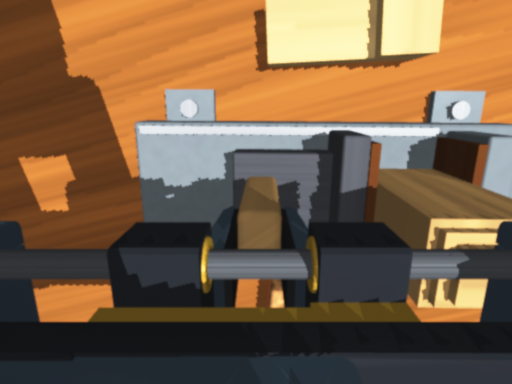

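View pics/s9z.png

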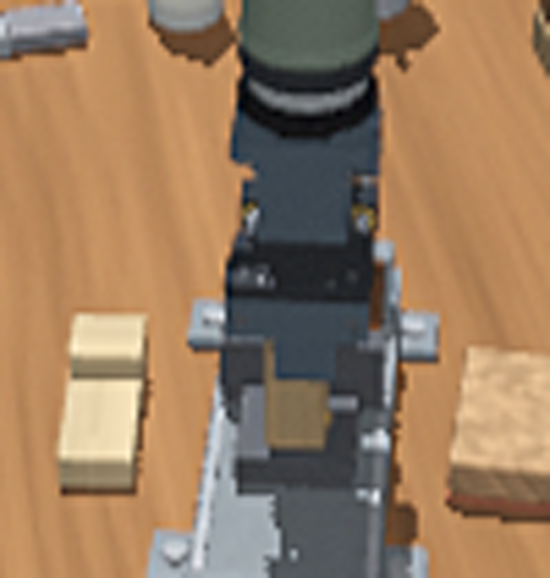

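Call:
{"op": "drive_tool", "data": {"moves": [{"claw":0.7,"dx":0,"dy":0,"dz":0,"yaw":0},{"claw":-1,"dx":0,"dy":0,"dz":0,"yaw":0},{"claw":-1,"dx":0,"dy":0,"dz":0,"yaw":0},{"claw":-1,"dx":0,"dy":0,"dz":0,"yaw":0},{"claw":-1,"dx":0,"dy":0,"dz":0,"yaw":0}]}}

```text
time_s: 24.18
ee_pos: [594.4, -141.6, 109.5]
ee_rot: [-179.3, 0.5, 165.8]
force: [-0.4, 0.2, -0.4]
gripper_width: 58.9
```

Call:
{"op": "drive_tool", "data": {"moves": [{"claw":-1,"dx":0,"dy":0,"dz":0,"yaw":0},{"claw":-1,"dx":0,"dy":0,"dz":-0.5,"yaw":0},{"claw":-1,"dx":0,"dy":-0.3,"dz":-1,"yaw":0},{"claw":-1,"dx":0,"dy":-0.3,"dz":-1,"yaw":0},{"claw":-1,"dx":0,"dy":-0.3,"dz":-1,"yaw":0}]}}

```text
time_s: 24.8
ee_pos: [589.0, -157.6, 182.0]
ee_rot: [-179.3, 0.4, 165.9]
force: [-0.7, -0.1, -0.3]
gripper_width: 91.2
```

Call:
{"op": "drive_tool", "data": {"moves": [{"claw":-1,"dx":0.5,"dy":-0.5,"dz":-1,"yaw":0},{"claw":-1,"dx":1,"dy":-1,"dz":-0.5,"yaw":0},{"claw":-1,"dx":1,"dy":-1,"dz":0,"yaw":0},{"claw":-1,"dx":1,"dy":-0.5,"dz":0,"yaw":0},{"claw":-1,"dx":0,"dy":0,"dz":0,"yaw":0}]}}

```text
time_s: 25.42
ee_pos: [501.4, -201.5, 217.1]
ee_rot: [-179.2, 0.7, 165.8]
force: [0.6, -0.2, 0.2]
gripper_width: 91.4
```

```bash
python3 - <<'E'
from workcell import telemetry, grab_frame, job
import cv2,numpy as np
for n in ["side","wrist"]:
    f=grab_frame(n); np.savez(f"/tmp/{n}10.npz",**f)
    if n=="side": cv2.imwrite("pics/s10z.png",cv2.resize(f["color"][150:255,225:325],None,fx=5.5,fy=5.5,interpolation=cv2.INTER_CUBIC))
    else: cv2.imwrite("pics/w10.png",f["color"])
s=telemetry.state();print(s["ee_pos"],s["ee_rot"],s["force"])
E
```

```text
[ 503.24003826 -201.16007078  216.92802157] [-179.19129182    0.75423635  165.88532336] [-0.18213672 -0.20002647  0.19846611]
```

View pics/w10.png

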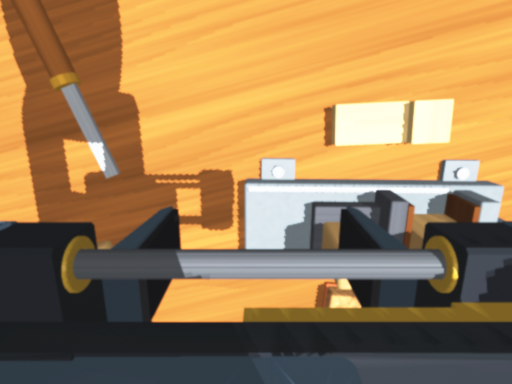

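View pics/s10z.png

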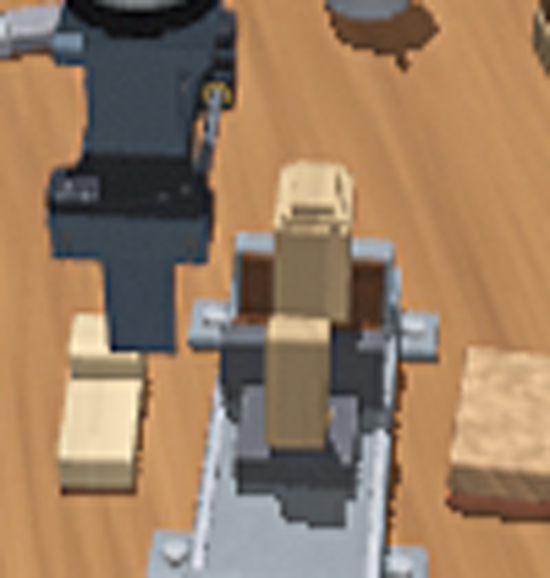

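Call:
{"op": "drive_tool", "data": {"moves": [{"claw":-1,"dx":0.5,"dy":-1,"dz":0,"yaw":0},{"claw":-1,"dx":0.5,"dy":-1,"dz":0,"yaw":0},{"claw":-1,"dx":0.5,"dy":-1,"dz":0,"yaw":0},{"claw":-1,"dx":0.5,"dy":-1,"dz":0,"yaw":0},{"claw":-1,"dx":0.5,"dy":-1,"dz":0,"yaw":0}]}}

```text
time_s: 26.15
ee_pos: [433.2, -287.2, 216.6]
ee_rot: [-179.2, 0.8, 166.3]
force: [1.0, 0.4, 0.2]
gripper_width: 90.9
```

Call:
{"op": "drive_tool", "data": {"moves": [{"claw":-1,"dx":0.5,"dy":-1,"dz":0,"yaw":0},{"claw":-1,"dx":0.5,"dy":-1,"dz":0,"yaw":0},{"claw":-1,"dx":0.5,"dy":-1,"dz":0,"yaw":0},{"claw":-1,"dx":0.5,"dy":-1,"dz":0,"yaw":0},{"claw":-1,"dx":0.5,"dy":-1,"dz":0,"yaw":0}]}}

```text
time_s: 26.78
ee_pos: [362.6, -375.6, 216.2]
ee_rot: [-179.3, 0.9, 166.5]
force: [0.1, -0.2, 0.5]
gripper_width: 91.3
```

```bash
python3 - <<'E'
from workcell import telemetry, grab_frame, job
import cv2,numpy as np
for n in ["side","top"]:
    f=grab_frame(n); np.savez(f"/tmp/{n}11.npz",**f)
    if n=="side": cv2.imwrite("pics/s11z.png",cv2.resize(f["color"][160:265,235:330],None,fx=5.5,fy=5.5,interpolation=cv2.INTER_CUBIC)); cv2.imwrite("pics/s11.png",f["color"])
    else: cv2.imwrite("pics/t11z.png",cv2.resize(f["color"][140:215,230:340],None,fx=7,fy=7,interpolation=cv2.INTER_CUBIC)); cv2.imwrite("pics/t11.png",f["color"])
s=telemetry.state();print(s["time_s"],s["ee_pos"],s["ee_rot"],s["force"])
E
```

```text
26.875 [ 362.05314123 -376.34129931  216.10133665] [-179.25235034    0.87630448  166.35228302] [ 0.29435757 -0.12624547 -0.18674864]
```

View pics/t11z.png

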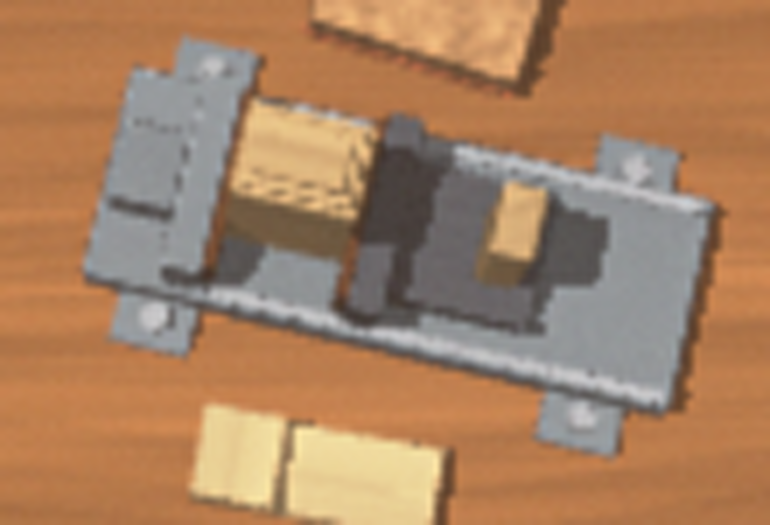

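View pics/s11z.png

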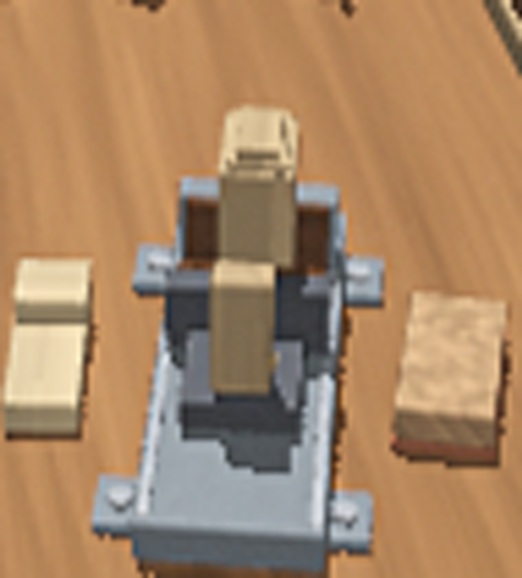

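View pics/t11.png

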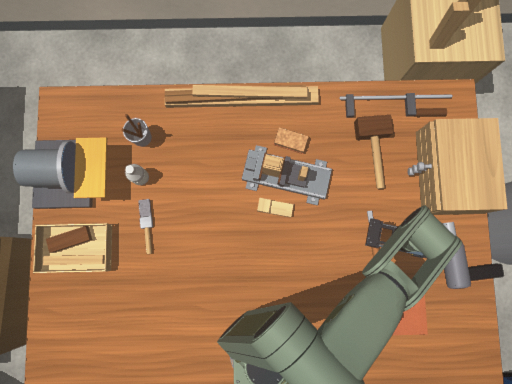

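```bash
python3 - <<'E'
from h import *
f=load("top11");f0=load("top0")
a=np.radians(-14.4);R=np.array([[np.cos(a),-np.sin(a)],[np.sin(a),np.cos(a)]]);c=np.array([602.3,-93.8])
T=lambda x,y:(230+x/7-.5,140+y/7-.5)
for n,p,z in [("bolt",(213,65),11),("bolt",(638,168),11),("bolt",(155,315),11),("bolt",(582,412),11),("grip top",(506,180),135),("g",(551,188),135),("g",(537,253),135),("g",(492,246),135),
 ("blank",(250,98),148),("blank",(384,122),148),("blank",(360,221),148),("blank",(226,196),148),("jawface lo corner",(345,300),80),("fixed face lo",(212,273),80)]:
    P=onz(f,*T(*p),z)[:2]; print(n,(R.T@(P-c)).round(1))
d=cv2.absdiff(f["color"],f0["color"]).max(2)
for n,(x0,y0,x1,y1) in dict(sand=(273,127,312,153),offcut=(255,197,297,218),mallet=(353,113,398,190),brush=(137,197,157,256),varn=(124,163,150,187)).items():
    print(n,(d[y0:y1,x0:x1]>40).sum())
E
```

```text
bolt [ 66.9 111.4]
bolt [  64.1 -110.4]
bolt [-65.3 110.7]
bolt [ -64.3 -108.9]
grip top [ 15.3 -38.8]
g [ 16.3 -60.1]
g [-15.2 -60.2]
g [-16.8 -39.1]
blank [23.1 86. ]
blank [26.2 22.9]
blank [-21.9  23.6]
blank [-24.6  86.4]
jawface lo corner [-47.8  20.8]
fixed face lo [-49.6  86.1]
sand 0
offcut 0
mallet 0
brush 0
varn 0
```

```bash
python3 -c "
from workcell import job
print(job.job_done())"
```

```text
the job is handed in; nothing more can be done
None
```

The blank now stands upright and square on the vice bed, with its slotted face turned to the open side away from the robot. The jaw is slid up snug against it. I handed the job in at about 27 s of the 64 s allowed.

- **Steps:** I pulled the jaw open about 55 mm by its grip and lifted the blank about 18 mm. I gave it a quarter turn, set it on the bed and released it. I then pushed the jaw up until it stopped, pressing with about 13–14 N, let go and backed the arm away.
- **Fit between the jaws:** In the last top view the jaw gap works out at 59.6 mm by the grip position, against 60 mm for a snug fit. The jaw-face corner read about 5 mm wider, but it was a poorly seen pixel. I relied on the grip and on the jaw having stopped against the blank.
- **Centring:** The blank is about 0.7 mm off the middle across the jaws. An earlier wrist view, just after I released the blank, read about 1.7 mm. Both are within the camera calibration.
- **Forces:** The highest force I saw was about 22 N, when I pressed the blank onto the bed before letting go. The tool was tilted up to 2° at times. The blank looks upright in the last pictures, though I did not measure its tilt.
- **Other things on the bench:** The sanding block, offcut, mallet, brush and varnish showed no change between the first and last pictures. The arm partly hid the chisel in the last view, so I did not check it, but the tool passed well above it.
- **Slot:** I never saw the slot itself. Its direction follows from the stated starting pose and the turn.

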